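# Turn the cover leaf of the shoe care caddy

### The arm

A 6-joint arm with a two-finger parallel gripper is mounted at the origin on the work surface. World frame = base frame: x ahead of the robot, y to its left, z up, the work surface at z = 0. Lengths are in mm, angles in rad, forces in N, time in s.
With the tool pointing down it reaches from about 300 to 750 mm from the base axis. Payload 8.5 kg.
Tool frame: the origin (TCP) lies at the very end of the fingers, on their centre line; the grasp point (between the pads) lies 19 mm behind it; z points along the fingers, x is the direction in which the jaws open and shut, and the axes are right-handed (so a half turn about z gives the same grasp; the last joint's range is limited). The gripper opens to 88 mm and grips with 3 to 60 N. Pads are 18 mm wide; open, the fingers measure 123 mm over their backs; the gripper's body (75 mm by 187 mm) begins 45 mm behind the grasp point.
Start: joints at [0.895, 0.381, 1.297, -0, 1.464, -0.215], TCP at [244.554, 492.619, 212.748] pointing down, gripper open.
Joint ranges: [-3.11, 3.11], [-0.89, 2.33], [0.22, 2.48], [-1.42, 4.56], [0.17, 2.85], [-2.88, 2.88]. Speed limits (rad/s): [2.39, 2.39, 3.14, 3.14, 3.14, 3.14].

### API

Orientations are given as a unit quaternion [x, y, z, w].
In Python, from cell import * gives the robot as it stands.
- The arm moves only by the shell command python3 -m inch 'ROWS' [FORCE]. ROWS is JSON, a list of rows, each an object of numbers: "rx", "ry", "rz": the turn, a rotation vector about the world's x, y, z in degrees; "x", "y", "z": the shift along the world's x, y, z in m; "fingers": the opening in per cent of the stroke, from 0 (shut) to 100 (fully open). A call has 1 to 10 rows; each row shifts and turns the pose as measured when the row begins; what a row does not reach is not made up. A row lasts 1/8 s, in which the tool goes at most 62.5 mm and 10.7 degrees, less where a joint would pass 70% of its speed; a pose out of reach is approached as far as the arm can. A call with a gripper value outside its range is refused whole. The fingers move at their own pace and stop on an object; FORCE is the grip in N (left out, the last holds). Time passes only in rows, so rows that do not move let the fingers close. It gives the time, the measured TCP pose, the force and the opening at its end, in the units of the state.
- state(): the state, without advancing time (a new reading comes with each control period).
- snapshot(name): name is "scene" or "top" or "wrist"; returns the picture (480x640x3 uint8, blue, green, red); there is no depth.
- get_calibration(name): a dict with "K" (3x3 intrinsics, pixels), "cam_to_world" (4x4, takes a point from camera to world coordinates). Camera axes: x right, y down, z forward; pixel columns grow to the right and rows downward; lengths in mm; the calibration is good to about 2 mm. A picture is of the moment at which its call begins: read the wrist's pose just before it. get_calibration takes no time and is no camera call; for the wrist camera it gives the pose at the moment of the call.
- sign_off(): hands the job in, once; it reports no verdict.
The state is a dict: "t": time; "joints": joint angles; "joint_velocities": joint speeds; "joint_efforts": joint torques, N m; "tool_pos": TCP position; "tool_rot": TCP orientation; "wrist_force": force on the tool from outside, world axes, zero at the start; "ft_torque": the same for the moment, N m; "width": opening from 0.0 (shut) to 1.0 (fully open).
Only numpy, scipy, OpenCV 4.12 (cv2) and the standard library are available. Lean on these libraries where they do the work, as an engineer would, in place of code of your own. Each camera call takes 0.05 s, during which the arm holds its last target.

### The job

The shoe care caddy has one stiff wooden leaf hinged on the spine between its two bays; it now lies over the brush bay. Using only the fingertips or the outside of the fingers, without pinching the leaf, push it up by its tab, turn it over the spine and press it down gently until it lies flat over the other bay, where the polish tins are. Leave everything else where it stands.

Things in the scene. Friction and masses are not known exactly. Their poses are not given: they have to be found in the camera images.
- caddy: Grey plastic open-topped caddy, fixed to the ledge, 200 mm (own x) by 270 mm (own y) by 70 mm high, walls 6 mm, turned up to 20 degrees either way. Origin: centre of its underside. A middle wall along own x parts two bays: +y (left seen from the robot, with the brush) and -y (right, with two tins). The leaf starts over the +y bay and must end over the -y bay.
- spine (a point): Middle of the leaf's hinge axis (spine), fixed on the caddy 73.5 mm above the ledge, directly above the caddy's origin. Axes as the caddy's: the hinge axis runs along own x.
- leaf (a joint): Hinge angle of the leaf in rad: 0 = flat over the +y bay, 1.57 = upright on the spine, 3.14 = flat over the -y bay (stops at both ends). It may start up to 0.35 rad ajar. The hinge is stiff: the leaf stays at any angle it is left at, neither falling nor springing, and takes about 1 to 3 N at its tab to turn.
- leaf_tab (a point): Centre of the outer edge of the leaf's tab, 165 mm from the hinge axis, half-way through its thickness. Leaf: pale plywood 5 mm thick, 120 g, 196 mm along the spine, reaching 137 mm from the axis; its tab, 80 mm wide, mid-way along, sticks out 28 mm more, past the caddy's outer wall (135 mm from the axis), 71 mm above the ledge when flat. Own y: hinge to tab; x: along spine.
- polish_tin_a: Flat closed round steel tin, 66 mm across, 24 mm high, loose in the -y bay. Origin: centre of its underside. Leave it.
- polish_tin_b: The same kind of tin beside it in the -y bay. Leave it.
- brush: Shoe brush 140 x 48 x 40 mm, loose in the +y bay under the leaf. Origin: centre of its underside. Leave it.
- stool: Miniature brown wooden stool, 100 x 150 x 98 mm high, loose on the ledge to the right of the caddy. Origin: centre of its underside. Leave it.
- lace_tin: Empty open orange round tin, 68 mm across, 45 mm high, loose on the ledge behind the caddy. Origin: centre of its underside. Leave it.
- heel_tray: Stainless steel tray with two compartments, 120 x 180 x 25 mm high, loose on the ledge to the left. Origin: centre of its underside. Leave it.
- shoehorn: Flat steel shoehorn, 170 x 40 x 6 mm, loose on the ledge to the right. Origin: under the middle of its 150 mm straight part. Leave it.

How it is judged (in metres and radians):
On the way:
1. the leaf has been pushed up past upright over the spine (value of joint leaf above 1.6 rad), for 0.1 s.
At the end, for the whole second after the job is handed in: the leaf lies flat over the polish tin bay (hinge angle above 3.05 rad of 3.14) and is at rest; the loose things are within 20 mm of where they stood (value of joint leaf above 3.05 rad and velocity of joint leaf between -0.05 and 0.05 rad/s and distance of each of polish_tin_a, polish_tin_b, brush, stool, lace_tin, heel_tray, shoehorn from where it was at the start of the episode below 0.02 m); the robot touches nothing.
It fails at once if a loose thing is shifted more than 20 mm or lifted (distance of any of polish_tin_a, polish_tin_b, brush, stool, lace_tin, heel_tray, shoehorn from where it was at the start of the episode above 0.02 m).
It fails at once if the leaf is pinched or jammed on the way over: more than 20 N between fingers and leaf while it lies on neither side (contact force between the fingers and leaf above 20 N and value of joint leaf between 0.05 and 3 rad).
It fails at once if the leaf is pressed roughly: more than 60 N between fingers and leaf (contact force between the fingers and leaf above 60 N).
It also fails if it takes over 45 s, if anything falls off the work surface, if the arm or the gripper's body presses on something with over 40 N, if the wrist force passes 120 N, or if a joint passes its speed limit or range.

## Working session

There is one attempt and no reset: what is moved stays moved. The work goes in short steps, Python scripts to look and compute and a shell command to move; the robot and the scene stay as the last step left them, time stands still between calls to the robot, and variables do not carry over. Pictures are saved under pics/ and viewed, and the job is handed in when it is done.

```bash
mkdir -p pics; ls; python3 - <<'E'
from cell import *
import cv2,numpy as np
for n in ["scene","top"]:
    cv2.imwrite(f"pics/{n}0.png",snapshot(n)); c=get_calibration(n); print(n,np.round(c["K"],1).tolist(),np.round(c["cam_to_world"],3).tolist())
print(state())
E
```

```text
pics
scene [[478.1, 0.0, 323.2], [0.0, 478.1, 238.9], [0.0, 0.0, 1.0]] [[-0.602, 0.499, -0.623, 1306.637], [0.798, 0.356, -0.485, 536.023], [-0.02, -0.79, -0.613, 756.99], [0.0, 0.0, 0.0, 1.0]]
top [[483.2, 0.0, 314.3], [0.0, 483.2, 239.8], [0.0, 0.0, 1.0]] [[-0.011, -0.985, 0.172, 408.933], [-1.0, 0.013, 0.012, 16.364], [-0.014, -0.171, -0.985, 1199.864], [0.0, 0.0, 0.0, 1.0]]
{'t': 0.1, 'joints': array([ 8.94714164e-01,  3.81126484e-01,  1.29815051e+00,  3.17739461e-05,
        1.46362408e+00, -2.15314012e-01]), 'joint_velocities': array([-0.00127049, -0.00201214, -0.00132443,  0.00051405,  0.00035489,
       -0.0010872 ]), 'joint_efforts': array([ 3.72049239e-03, -4.38655329e+01, -2.24911273e+01,  7.14079267e-02,
        3.42426519e-02, -9.73809006e-05]), 'tool_pos': array([244.36812838, 492.4127709 , 212.21231419]), 'tool_rot': array([ 8.49893735e-01,  5.26953708e-01, -6.22087139e-04,  2.03093253e-04]), 'wrist_force': array([-0.13377664,  0.15797971, -0.61043103]), 'ft_torque': array([-0.0037197 , -0.0343555 , -0.02572729]), 'width': 1.0034965796338802}
```

View pics/scene0.png

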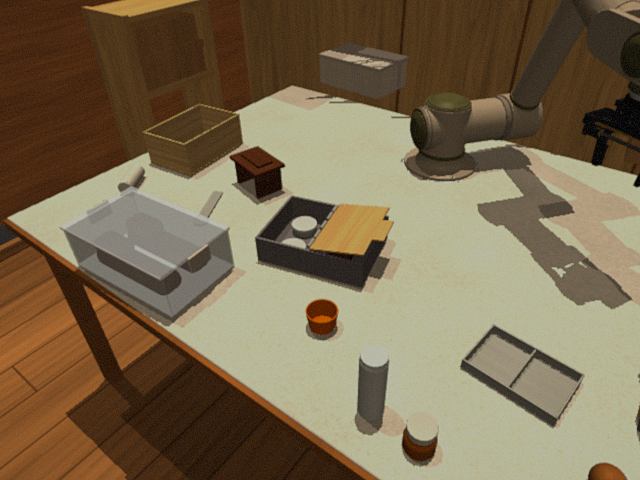

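View pics/top0.png

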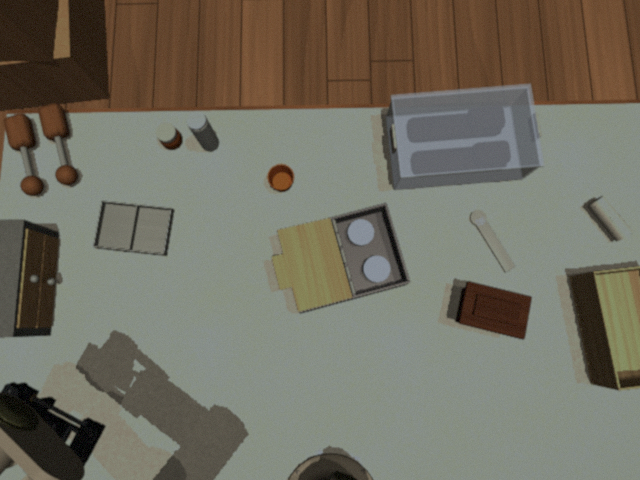

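The top view shows the caddy at about (345,258), with the pale leaf over its left half and the tab at about (280,285). The tins are at (361,232) and (377,268), and the stool is at (495,310). I'll enlarge both views to get corner pixels.

```bash
python3 - <<'E'
import cv2
a=cv2.imread("pics/top0.png")[190:330,255:425]; cv2.imwrite("pics/topc.png",cv2.resize(a,None,fx=4.4,fy=4.2,interpolation=cv2.INTER_CUBIC))
a=cv2.imread("pics/scene0.png")[180:300,240:410]; cv2.imwrite("pics/scenec.png",cv2.resize(a,None,fx=4.5,fy=4.5,interpolation=cv2.INTER_CUBIC))
E
```

```text
(no output)
```

View pics/topc.png

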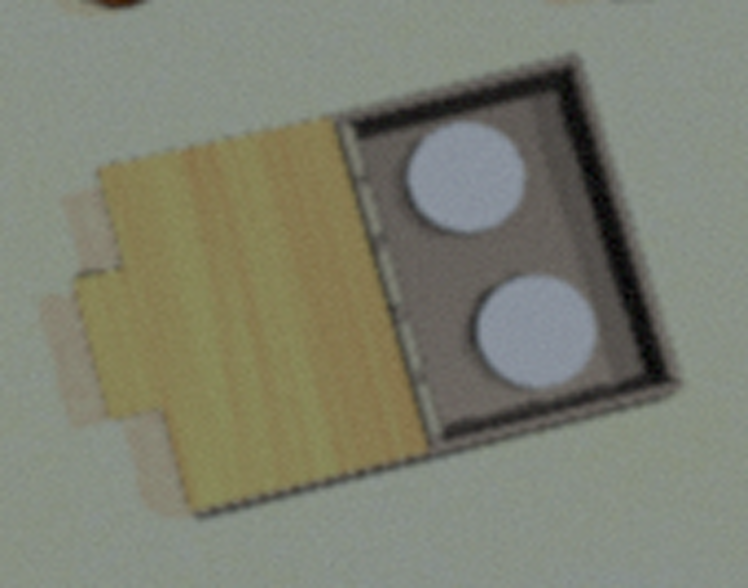

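View pics/scenec.png

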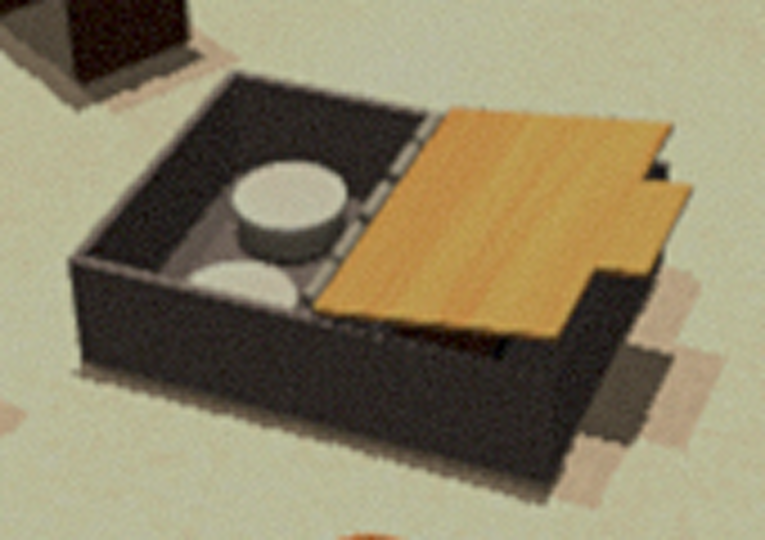

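```bash
cat > h.py <<'E'
from cell import *
import cv2,numpy as np
def ray(n,p):
    c=get_calibration(n);K=np.array(c["K"]);T=np.array(c["cam_to_world"])
    d=T[:3,:3]@np.linalg.solve(K,[p[0],p[1],1.]);return T[:3,3],d/np.linalg.norm(d)
def tri(rs):
    A=0;b=0
    for o,d in rs:
        P=np.eye(3)-np.outer(d,d);A=A+P;b=b+P@o
    x=np.linalg.solve(A,b);return x,[np.linalg.norm((np.eye(3)-np.outer(d,d))@(x-o)) for o,d in rs]
def plane(n,p,z):
    o,d=ray(n,p);return o+d*(z-o[2])/d[2]
E
python3 - <<'E'
from h import *
t=lambda p:(255+(p[0]+.5)/4.4-.5,190+(p[1]+.5)/4.2-.5)
s=lambda p:(240+(p[0]+.5)/4.5-.5,180+(p[1]+.5)/4.5-.5)
for n,a,b in [("cad+x-y",(578,58),(75,260)),("cad-x-y",(680,380),(235,72)),("leaf out+x",(98,170),(560,338)),("leaf out-x",(195,508),(672,124)),("tab+x",(75,275),(645,275)),("tab-x",(108,415),(692,186)),("hinge+x",(335,120),(315,312)),("hinge-x",(425,452),(447,108))]:
    x,r=tri([ray("top",t(a)),ray("scene",s(b))]);print(n,np.round(x,1),np.round(r,1))
a=plane("top",t((578,58)),70);b=plane("top",t((680,380)),70);print(a,b,np.degrees(np.arctan2(*(a-b)[[1,0]])))
for p in [(495,310),(280,178),(135,228),(490,240)]: print(plane("top",p,40))
print(plane("top",(466,285),98),plane("top",(525,338),98),plane("top",(457,320),0))
E
```

```text
cad+x-y [ 692.6 -143.4   67.2] [0.1 0.1]
cad-x-y [ 506.8 -189.7   70.3] [0.9 0.9]
leaf out+x [625.6 116.6  94.2] [0. 0.]
leaf out-x [438.8  66.6  95.6] [0.7 0.7]
tab+x [566.1 127.8  99.8] [0.2 0.2]
tab-x [489.5 109.9 101.6] [0.6 0.6]
hinge+x [657.2  -9.9  71.5] [0.2 0.2]
hinge-x [470.5 -56.8  75.6] [3.2 3.2]
[ 692.03280529 -143.15812553   70.        ] [ 507.35188764 -190.50951486   70.        ] 14.380610904441978
[ 436.84302236 -395.30958125   40.        ]
[768.49730889 114.08490799  40.        ]
[646.11894356 470.94982052  40.        ]
[ 604.84690747 -395.75263227   40.        ]
[ 492.26031888 -313.46105156   98.        ] [ 373.14765451 -436.48306919   98.        ] [ 414.68397477 -315.44880737    0.        ]
```

Measured: caddy origin ≈ (566,-37), yaw ≈ 14.4°, leaf ajar ≈ 0.16 rad, tab tip ≈ (528,119,100).

Plan: keep the fingers shut and tilted 45°, pointing toward the caddy's own -y and down, with the jaw axis along its own x. With that one orientation I'll follow the tab's arc.

First I'll move to a safe point and turn the tool.

```bash
python3 -m inch '[{"x":0.04,"y":-0.045,"rz":-9.8,"fingers":0},{"x":0.04,"y":-0.045,"rz":-9.8},{"x":0.04,"y":-0.045,"rz":-9.8},{"x":0.04,"y":-0.045,"rz":-9.8},{"x":0.04,"y":-0.045,"rz":-9.8},{"x":0.04,"y":-0.04},{"x":0.03,"y":-0.03}]' 20; python3 - <<'E'
from h import *
from scipy.spatial.transform import Rotation as R
s=state();print(s["t"],s["tool_pos"],R.from_quat(s["tool_rot"]).as_matrix().round(3),s["joints"].round(3),s["width"])
E
```

```text
0.1 [244.36812838 492.4127709  212.21231419] [[ 0.445  0.896 -0.001]
 [ 0.896 -0.445 -0.001]
 [-0.001 -0.    -1.   ]] [ 0.895  0.381  1.298  0.     1.464 -0.215] 1.0034965796338802invalid input at $[0]: expected keys rx, ry, rz, x, y, z, fingers
```

```bash
python3 -m inch '[{"x":0.04,"y":-0.045,"z":0,"rx":0,"ry":0,"rz":-9.8,"fingers":0},{"x":0.04,"y":-0.045,"z":0,"rx":0,"ry":0,"rz":-9.8,"fingers":0},{"x":0.04,"y":-0.045,"z":0,"rx":0,"ry":0,"rz":-9.8,"fingers":0},{"x":0.04,"y":-0.045,"z":0,"rx":0,"ry":0,"rz":-9.8,"fingers":0},{"x":0.04,"y":-0.045,"z":0,"rx":0,"ry":0,"rz":-9.8,"fingers":0},{"x":0.04,"y":-0.04,"z":0,"rx":0,"ry":0,"rz":0,"fingers":0},{"x":0.03,"y":-0.03,"z":0,"rx":0,"ry":0,"rz":0,"fingers":0}]' 20; cat > st.py <<'E'
from h import *
from scipy.spatial.transform import Rotation as R
O=np.array([566,-37,73.5]);a=np.radians(14.4);Rc=np.array([[np.cos(a),-np.sin(a),0],[np.sin(a),np.cos(a),0],[0,0,1]])
def show():
    s=state();M=R.from_quat(s["tool_rot"]).as_matrix()
    print("t",round(s["t"],2),"tcp",s["tool_pos"].round(1),"own(rel spine)",(Rc.T@(s["tool_pos"]-O)).round(1),"F own",(Rc.T@s["wrist_force"]).round(1),"w",round(s["width"],2),"j",s["joints"].round(2))
    zt=np.array([0,-1,-1])/2**.5; D=np.column_stack([[1,0,0],np.cross(zt,[1,0,0]),zt])
    print("rot to go (world deg)",np.degrees(R.from_matrix(Rc@D@M.T).as_rotvec()).round(1))
if __name__=="__main__": show()
E
python3 st.py
```

```text
t: 0.98
tool_pos: [518.4, 188.7, 210.1]
tool_rot: [0.993, 0.116, -0.002, -0.0]
wrist_force: [1.2, 0.9, 0.6]
width: 0.228
t 0.97 tcp [518.4 188.7 210.1] own(rel spine) [ 10.1 230.4 136.6] F own [1.4 0.6 0.6] w 0.23 j [ 0.13  0.39  1.29  0.    1.46 -0.1 ]
rot to go (world deg) [-43.7 -11.    1.2]
```

```bash
python3 -m inch '[{"x":0,"y":0,"z":-0.015,"rx":-8.8,"ry":-2.2,"rz":0.2,"fingers":0},{"x":0,"y":0,"z":-0.015,"rx":-8.8,"ry":-2.2,"rz":0.2,"fingers":0},{"x":0,"y":0,"z":-0.015,"rx":-8.8,"ry":-2.2,"rz":0.2,"fingers":0},{"x":0,"y":0,"z":-0.015,"rx":-8.8,"ry":-2.2,"rz":0.2,"fingers":0},{"x":0,"y":0,"z":-0.015,"rx":-8.8,"ry":-2.2,"rz":0.2,"fingers":0},{"x":0,"y":0,"z":0,"rx":0,"ry":0,"rz":0,"fingers":0}]'; python3 st.py; python3 - <<'E'
from h import *
cv2.imwrite("pics/s1.png",snapshot("scene"))
E
```

```text
t: 1.72
tool_pos: [521.7, 183.9, 131.5]
tool_rot: [0.911, 0.111, 0.051, 0.393]
wrist_force: [-0.4, 0.3, -0.1]
width: 0.005
t 1.73 tcp [521.7 183.9 131.5] own(rel spine) [ 12. 225.  58.] F own [-0.3  0.4 -0.1] w 0.01 j [ 0.48  0.64  1.37 -0.8   1.43  0.48]
rot to go (world deg) [1.6 0.7 0.3]
```

View pics/s1.png

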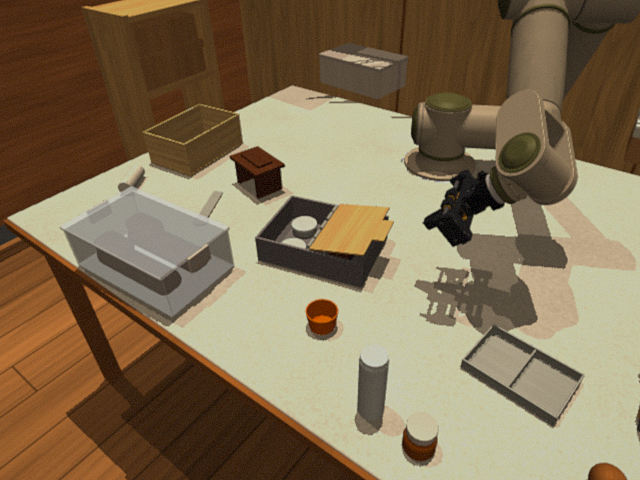

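The tool is tilted correctly and the shut fingertips are at about (432,228). Next I'll go down below and outside the tab.

```bash
python3 -m inch '[{"x":0,"y":-0.01,"z":-0.02,"rx":1.6,"ry":0.7,"rz":0.3,"fingers":0},{"x":0,"y":-0.01,"z":-0.02,"rx":0,"ry":0,"rz":0,"fingers":0},{"x":0,"y":-0.01,"z":-0.015,"rx":0,"ry":0,"rz":0,"fingers":0},{"x":-0.002,"y":-0.01,"z":-0.005,"rx":0,"ry":0,"rz":0,"fingers":0},{"x":0,"y":0,"z":0,"rx":0,"ry":0,"rz":0,"fingers":0}]'; python3 st.py; python3 - <<'E'
from h import *
cv2.imwrite("pics/s2.png",cv2.resize(snapshot("scene")[130:310,230:470],None,fx=3.2,fy=3.2,interpolation=cv2.INTER_CUBIC))
E
```

```text
t: 2.4
tool_pos: [524.3, 140.3, 79.3]
tool_rot: [0.921, 0.108, 0.054, 0.37]
wrist_force: [0.8, 0.4, 0.6]
width: 0.002
t 2.4 tcp [524.3 140.3  79.3] own(rel spine) [  3.7 182.1   5.8] F own [0.9 0.2 0.6] w 0.0 j [ 0.4   0.65  1.5  -0.81  1.25  0.53]
rot to go (world deg) [-1.3  0.8  0.5]
```

View pics/s2.png

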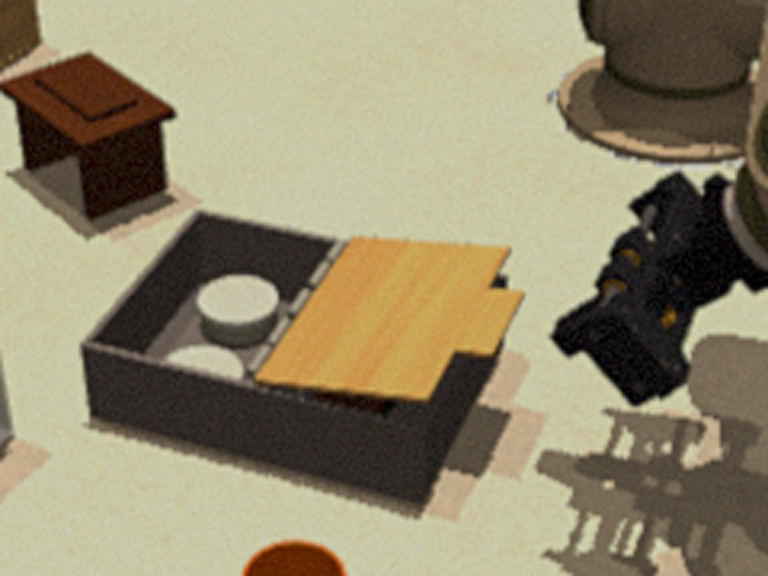

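```bash
python3 - <<'E'
from st import *
im=snapshot("scene");c=get_calibration("scene");T=np.linalg.inv(np.array(c["cam_to_world"]));K=np.array(c["K"])
s=state();M=R.from_quat(s["tool_rot"]).as_matrix();p=s["tool_pos"]
pr=lambda P:(lambda q:(q[:2]/q[2]))(K@(T[:3,:3]@P+T[:3,3]))
im=im[130:310,330:490];im=cv2.resize(im,None,fx=3.3,fy=3.3,interpolation=cv2.INTER_CUBIC)
f=lambda P:tuple(int(v) for v in (pr(P)-[330,130])*3.3)
im=cv2.convertScaleAbs(im,alpha=1.6,beta=30)
for d,col in [(M[:,0]*30,(0,0,255)),(M[:,1]*30,(0,255,0)),(-M[:,2]*60,(255,0,0))]: cv2.line(im,f(p),f(p+d),col,2)
cv2.imwrite("pics/s3.png",im)
E
```

```text
(no output)
```

View pics/s3.png

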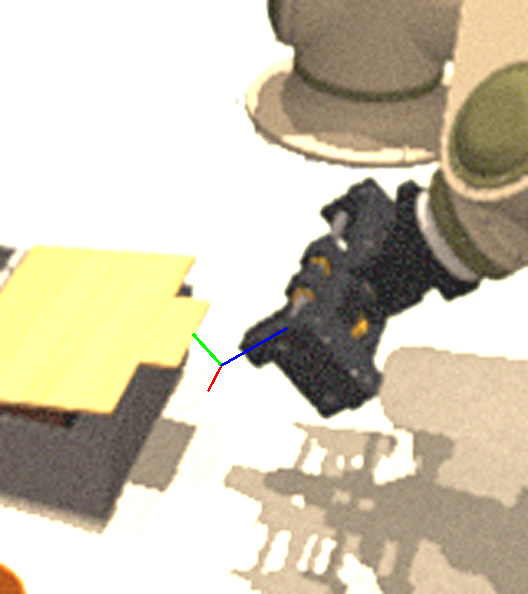

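The projected TCP at (221,366) doesn't match the visible fingertip at about (242,347). I'll check this before touching anything.

```bash
python3 - <<'E'
from st import *
im=snapshot("scene")[180:265,390:475];im=cv2.resize(im,None,fx=7,fy=7,interpolation=cv2.INTER_CUBIC)
cv2.imwrite("pics/s4.png",cv2.convertScaleAbs(im,alpha=3,beta=10))
im=snapshot("top");cv2.imwrite("pics/t4.png",cv2.convertScaleAbs(cv2.resize(im[190:400,150:360],None,fx=2.8,fy=2.8,interpolation=cv2.INTER_CUBIC),alpha=2,beta=10))
c=get_calibration("top");T=np.linalg.inv(np.array(c["cam_to_world"]));K=np.array(c["K"])
q=K@(T[:3,:3]@state()["tool_pos"]+T[:3,3]);q=q/q[2];print("tcp in t4",(q[:2]-[150,190])*2.8)
cv2.imwrite("pics/w4.png",snapshot("wrist"))
E
```

```text
tcp in t4 [326.63438947 235.6048024 ]
```

View pics/s4.png

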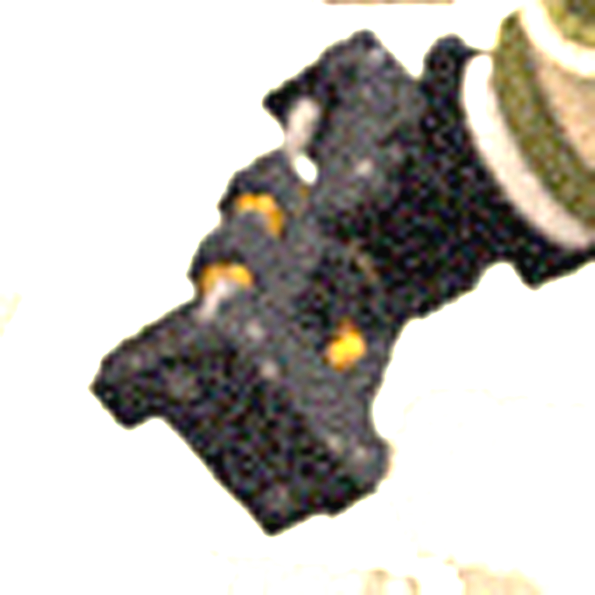

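View pics/t4.png

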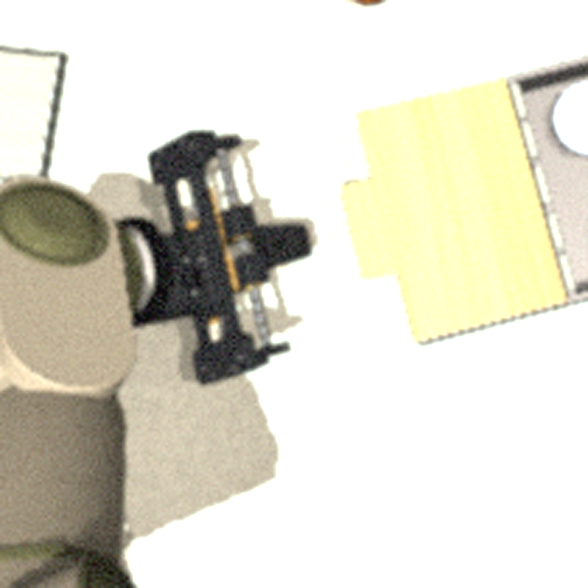

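View pics/w4.png

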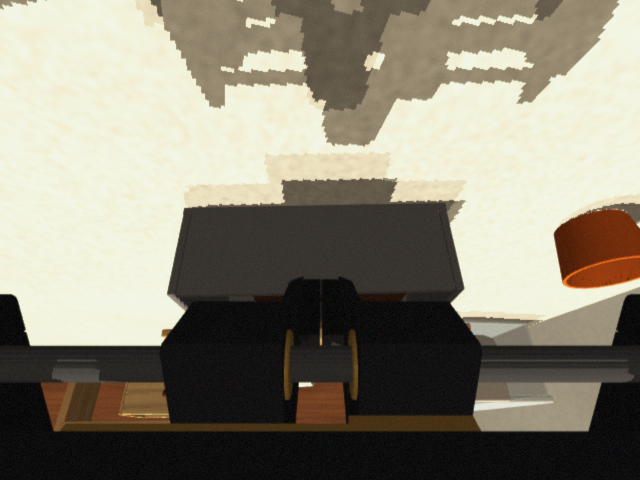

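```bash
python3 - <<'E'
from st import *
s=state();M=R.from_quat(s["tool_rot"]).as_matrix()
for a,b in [((261.4,275.7),(405.5,237)),((261.0,272.3),(404.3,235)),((260.7,279),(404.3,235))]:
    x,r=tri([ray("top",a),ray("scene",b)]);print(x.round(1),np.round(r,1),"in tool",(M.T@(x-s["tool_pos"])).round(1))
print(s["tool_pos"])
E
```

```text
[518.1 154.8  92.4] [3. 3.] in tool [ -2.5  -0.7 -19.8]
[524.9 154.6 102.2] [3. 3.] in tool [  4.2   7.3 -25.5]
[512.3 152.8  93.4] [0.9 0.9] in tool [ -8.7   0.4 -20.2]
[524.25327692 141.63946818  78.72760998]
```

```bash
python3 - <<'E'
from st import *
s=state();M=R.from_quat(s["tool_rot"]).as_matrix()
c=get_calibration("wrist");T=np.linalg.inv(np.array(c["cam_to_world"]));K=np.array(c["K"])
for k in (0,-10,-19,-30):
  for u in (-17,0,17):
   q=K@(T[:3,:3]@(s["tool_pos"]+M@[u,0,k])+T[:3,3]);print(k,u,(q/q[2])[:2].round(0))
print((M.T@(np.array(c["cam_to_world"])[:3,3]-s["tool_pos"])).round(1),(M.T@np.array(c["cam_to_world"])[:3,:3]).round(2))
E
```

```text
0 -17 [289. 275.]
0 0 [321. 275.]
0 17 [353. 275.]
-10 -17 [287. 283.]
-10 0 [321. 283.]
-10 17 [355. 283.]
-19 -17 [286. 291.]
-19 0 [321. 291.]
-19 17 [356. 291.]
-30 -17 [283. 302.]
-30 0 [321. 302.]
-30 17 [359. 302.]
[  -0.2  -74.3 -172.6] [[ 1.    0.   -0.  ]
 [-0.    0.96  0.29]
 [ 0.   -0.29  0.96]]
```

The visible shut fingertips end roughly 15–20 mm short of the TCP, so I'll reach about 28 mm under the tab edge to allow for either case. Now I'll slide under.

```bash
python3 -m inch '[{"x":0,"y":-0.002,"z":-0.012,"rx":-1.3,"ry":0.8,"rz":0.5,"fingers":0},{"x":0.002,"y":-0.015,"z":0,"rx":0,"ry":0,"rz":0,"fingers":0},{"x":0.002,"y":-0.015,"z":0,"rx":0,"ry":0,"rz":0,"fingers":0},{"x":0,"y":0,"z":0,"rx":0,"ry":0,"rz":0,"fingers":0}]'; python3 st.py; python3 - <<'E'
from h import *
cv2.imwrite("pics/s5.png",cv2.resize(snapshot("scene")[150:290,270:450],None,fx=4,fy=4,interpolation=cv2.INTER_CUBIC))
E
```

```text
t: 3.15
tool_pos: [528.4, 107.6, 65.5]
tool_rot: [0.916, 0.118, 0.047, 0.381]
wrist_force: [0.0, 0.9, -1.2]
width: 0.008
t 3.15 tcp [528.4 107.6  65.5] own(rel spine) [ -0.5 149.4  -8. ] F own [ 0.3  0.9 -1.2] w 0.01 j [ 0.34  0.67  1.54 -0.86  1.19  0.53]
rot to go (world deg) [ 0.2 -0.2 -0.2]
```

View pics/s5.png

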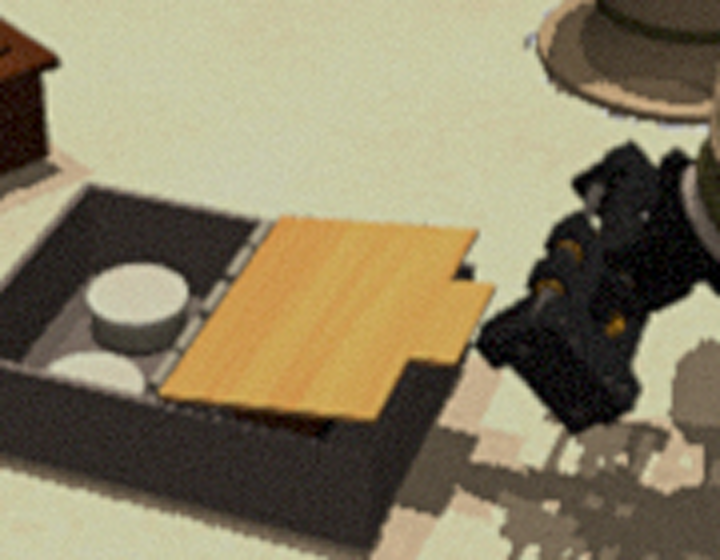

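```bash
python3 -m inch '[{"x":0.001,"y":-0.004,"z":0.004,"rx":0,"ry":0,"rz":0,"fingers":0},{"x":0.001,"y":-0.004,"z":0.004,"rx":0,"ry":0,"rz":0,"fingers":0},{"x":0,"y":0,"z":0.006,"rx":0,"ry":0,"rz":0,"fingers":0},{"x":0,"y":0,"z":0.006,"rx":0,"ry":0,"rz":0,"fingers":0}]'; python3 st.py; python3 - <<'E'
from h import *
cv2.imwrite("pics/s6.png",cv2.resize(snapshot("scene")[150:290,270:450],None,fx=4,fy=4,interpolation=cv2.INTER_CUBIC))
E
```

```text
t: 3.7
tool_pos: [530.4, 100.8, 86.6]
tool_rot: [0.916, 0.118, 0.048, 0.38]
wrist_force: [0.3, 0.6, -1.4]
width: 0.004
t 3.7 tcp [530.4 100.8  86.6] own(rel spine) [ -0.2 142.4  13.1] F own [ 0.5  0.5 -1.4] w 0.0 j [ 0.33  0.63  1.53 -0.85  1.21  0.49]
rot to go (world deg) [ 0.  -0.1 -0.2]
```

View pics/s6.png

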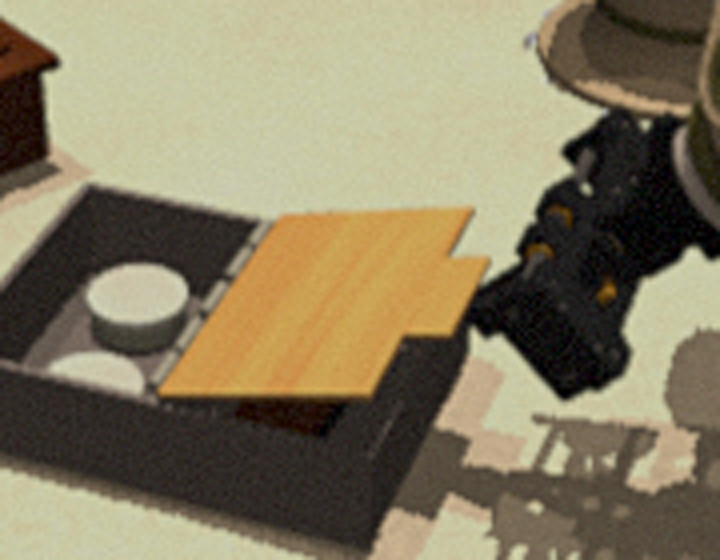

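The leaf is rising: the tab edge went from (495,285) to (488,258), with under 2 N on the wrist. I'll compute the arc waypoints next.

```bash
cat > arc.py <<'E'
from st import *
q=2**-.5
def tcp(th,s=34,g=17):
    n=np.array([np.sin(th),-np.cos(th)]);e=np.array([np.cos(th),np.sin(th)])
    z=np.array([-q,-q]);y=np.array([-q,q])
    if th<np.pi/4: E=165*e+2.5*n; P=E-9*y+s*z
    else:
        C=(165-s+g)*e+2.5*n
        w=np.clip((th-np.radians(125))/np.radians(20),0,1)
        P=C-9*y*(1-2*w)+g*z
    return Rc@np.array([0,*P])+O
if __name__=="__main__":
    prev=state()["tool_pos"];print(prev.round(1))
    for d in range(22,186,6):
        p=tcp(np.radians(d));print(d,p.round(0),(p-prev).round(1));prev=p
E
python3 arc.py
```

```text
[530.6 100.9  87.3]
22 [532.  95. 103.] [ 1.5 -5.9 15.3]
28 [534.  88. 118.] [ 1.8 -6.8 15.8]
34 [536.  80. 133.] [ 2.2 -8.4 14.9]
40 [539.  70. 147.] [ 2.5 -9.9 14. ]
46 [541.  59. 160.] [  2.8 -11.   12.6]
52 [544.  48. 170.] [  2.9 -11.2  10.4]
58 [547.  36. 179.] [  3.1 -12.1   9.1]
64 [551.  23. 187.] [  3.3 -13.    7.7]
70 [554.   9. 193.] [  3.5 -13.7   6.3]
76 [558.  -5. 198.] [  3.7 -14.3   4.8]
82 [562. -20. 201.] [  3.8 -14.7   3.2]
88 [566. -35. 203.] [  3.8 -14.9   1.6]
94 [569. -50. 203.] [  3.9 -15.   -0. ]
100 [573. -65. 201.] [  3.8 -14.9  -1.6]
106 [577. -80. 198.] [  3.8 -14.7  -3.2]
112 [581. -94. 193.] [  3.7 -14.3  -4.8]
118 [ 584. -108.  187.] [  3.5 -13.7  -6.3]
124 [ 587. -121.  179.] [  3.3 -13.   -7.8]
130 [ 591. -136.  173.] [  3.9 -15.2  -5.9]
136 [ 595. -151.  167.] [  3.8 -14.8  -6.6]
142 [ 599. -164.  159.] [  3.5 -13.7  -7.7]
148 [ 601. -175.  148.] [  2.7 -10.7 -10.6]
154 [ 603. -183.  135.] [  1.9  -7.5 -13.4]
160 [ 605. -189.  121.] [  1.6  -6.1 -14.2]
166 [ 606. -193.  106.] [  1.2  -4.6 -14.7]
172 [ 607. -196.   91.] [  0.8  -3.1 -15.2]
178 [ 607. -198.   76.] [  0.4  -1.6 -15.4]
184 [ 607. -198.   60.] [ -0.    0.  -15.5]
```

```bash
python3 -m inch '[{"x":0.001,"y":-0.003,"z":0.008,"rx":0,"ry":0,"rz":0,"fingers":0},{"x":0.001,"y":-0.003,"z":0.008,"rx":0,"ry":0,"rz":0,"fingers":0},{"x":0.001,"y":-0.003,"z":0.008,"rx":0,"ry":0,"rz":0,"fingers":0},{"x":0.001,"y":-0.004,"z":0.008,"rx":0,"ry":0,"rz":0,"fingers":0},{"x":0.001,"y":-0.004,"z":0.0075,"rx":0,"ry":0,"rz":0,"fingers":0},{"x":0.001,"y":-0.0045,"z":0.0075,"rx":0,"ry":0,"rz":0,"fingers":0},{"x":0.001,"y":-0.005,"z":0.007,"rx":0,"ry":0,"rz":0,"fingers":0}]'; python3 st.py; python3 - <<'E'
from h import *
cv2.imwrite("pics/s7.png",cv2.resize(snapshot("scene")[110:290,260:460],None,fx=3.3,fy=3.3,interpolation=cv2.INTER_CUBIC))
E
```

```text
t: 4.62
tool_pos: [537.9, 72.7, 145.1]
tool_rot: [0.916, 0.118, 0.048, 0.38]
wrist_force: [0.8, 1.5, -1.7]
width: 0.006
t 4.62 tcp [537.9  72.7 145.1] own(rel spine) [  0.  113.2  71.6] F own [ 1.2  1.3 -1.7] w 0.01 j [ 0.28  0.54  1.5  -0.84  1.26  0.36]
rot to go (world deg) [ 0.  -0.1 -0.2]
```

View pics/s7.png

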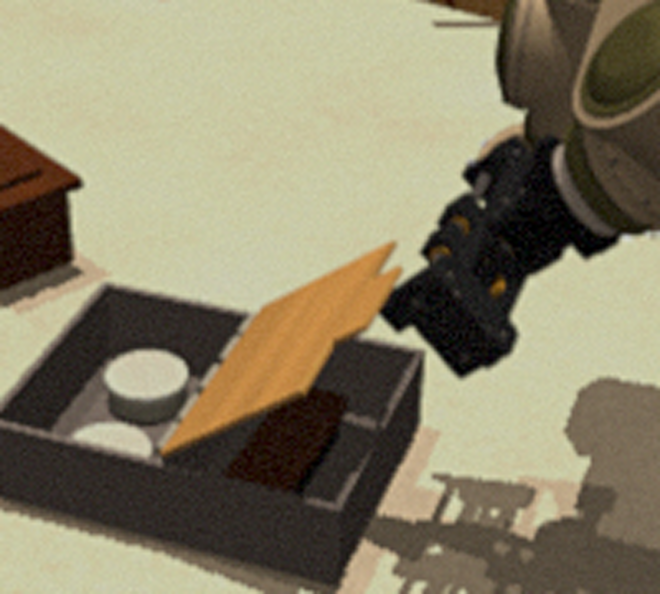

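It's working: the leaf is at about 40° on the fingertips. I'll continue along the arc.

```bash
python3 -m inch '[{"x":0.0015,"y":-0.0055,"z":0.0065,"rx":0,"ry":0,"rz":0,"fingers":0},{"x":0.0015,"y":-0.0055,"z":0.006,"rx":0,"ry":0,"rz":0,"fingers":0},{"x":0.0015,"y":-0.006,"z":0.0055,"rx":0,"ry":0,"rz":0,"fingers":0},{"x":0.0015,"y":-0.006,"z":0.005,"rx":0,"ry":0,"rz":0,"fingers":0},{"x":0.0015,"y":-0.006,"z":0.005,"rx":0,"ry":0,"rz":0,"fingers":0},{"x":0.0015,"y":-0.0065,"z":0.0045,"rx":0,"ry":0,"rz":0,"fingers":0},{"x":0.0015,"y":-0.0065,"z":0.004,"rx":0,"ry":0,"rz":0,"fingers":0},{"x":0.0015,"y":-0.007,"z":0.0035,"rx":0,"ry":0,"rz":0,"fingers":0},{"x":0.002,"y":-0.007,"z":0.003,"rx":0,"ry":0,"rz":0,"fingers":0}]'; python3 st.py; python3 - <<'E'
from h import *
cv2.imwrite("pics/s8.png",cv2.resize(snapshot("scene")[80:290,230:460],None,fx=2.8,fy=2.8,interpolation=cv2.INTER_CUBIC))
E
```

```text
t: 5.8
tool_pos: [553.2, 12.5, 192.3]
tool_rot: [0.916, 0.118, 0.049, 0.38]
wrist_force: [-1.2, 1.1, 1.0]
width: 0.006
t 5.8 tcp [553.2  12.5 192.3] own(rel spine) [-1.000e-01  5.110e+01  1.188e+02] F own [-0.8  1.4  1. ] w 0.01 j [ 0.16  0.46  1.48 -0.84  1.25  0.21]
rot to go (world deg) [ 0.   0.  -0.3]
```

View pics/s8.png

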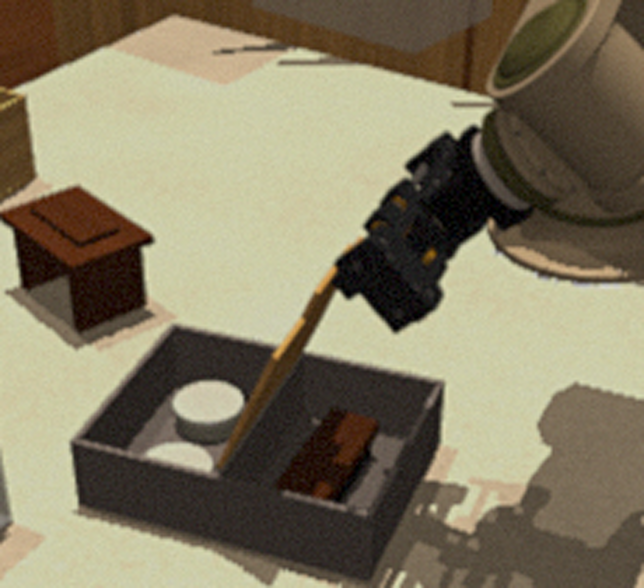

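The leaf is at about 70° and still on the tip. I'll carry on over the top.

```bash
python3 -m inch '[{"x":0.002,"y":-0.0075,"z":0.0025,"rx":0,"ry":0,"rz":0,"fingers":0},{"x":0.002,"y":-0.0075,"z":0.0025,"rx":0,"ry":0,"rz":0,"fingers":0},{"x":0.002,"y":-0.008,"z":0.0015,"rx":0,"ry":0,"rz":0,"fingers":0},{"x":0.002,"y":-0.008,"z":0.0015,"rx":0,"ry":0,"rz":0,"fingers":0},{"x":0.002,"y":-0.008,"z":0.001,"rx":0,"ry":0,"rz":0,"fingers":0},{"x":0.002,"y":-0.008,"z":0.0005,"rx":0,"ry":0,"rz":0,"fingers":0},{"x":0.002,"y":-0.008,"z":0,"rx":0,"ry":0,"rz":0,"fingers":0},{"x":0.002,"y":-0.008,"z":0,"rx":0,"ry":0,"rz":0,"fingers":0},{"x":0.002,"y":-0.008,"z":-0.0005,"rx":0,"ry":0,"rz":0,"fingers":0},{"x":0.002,"y":-0.008,"z":-0.001,"rx":0,"ry":0,"rz":0,"fingers":0}]'; python3 st.py; python3 - <<'E'
from h import *
cv2.imwrite("pics/s9.png",cv2.resize(snapshot("scene")[80:290,200:430],None,fx=2.8,fy=2.8,interpolation=cv2.INTER_CUBIC))
E
```

```text
t: 7.1
tool_pos: [574.8, -72.9, 201.3]
tool_rot: [0.916, 0.118, 0.049, 0.38]
wrist_force: [0.3, 1.5, 1.2]
width: 0.007
t 7.1 tcp [574.8 -72.9 201.3] own(rel spine) [ -0.4 -36.9 127.8] F own [0.7 1.3 1.2] w 0.01 j [-0.    0.45  1.48 -0.85  1.14  0.09]
rot to go (world deg) [ 0.1  0.  -0.2]
```

View pics/s9.png

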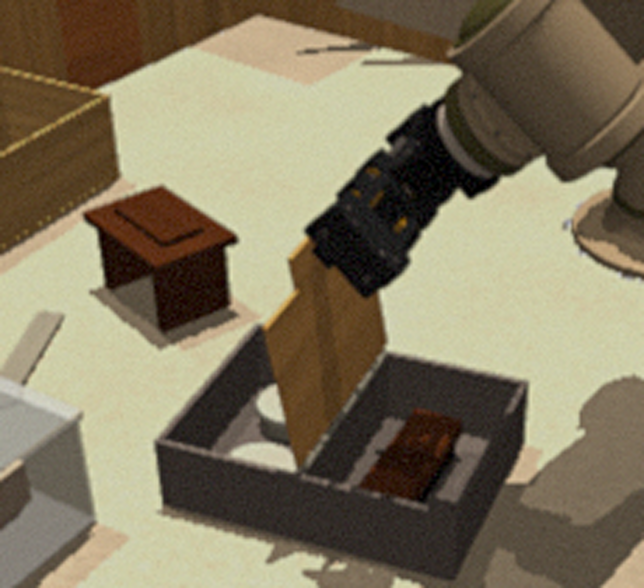

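The leaf is past upright, at about 103°. Continuing down the far side.

```bash
python3 -m inch '[{"x":0.002,"y":-0.0075,"z":-0.002,"rx":0,"ry":0,"rz":0,"fingers":0},{"x":0.002,"y":-0.0075,"z":-0.0025,"rx":0,"ry":0,"rz":0,"fingers":0},{"x":0.002,"y":-0.007,"z":-0.003,"rx":0,"ry":0,"rz":0,"fingers":0},{"x":0.002,"y":-0.007,"z":-0.003,"rx":0,"ry":0,"rz":0,"fingers":0},{"x":0.002,"y":-0.007,"z":-0.003,"rx":0,"ry":0,"rz":0,"fingers":0},{"x":0.002,"y":-0.007,"z":-0.003,"rx":0,"ry":0,"rz":0,"fingers":0},{"x":0.002,"y":-0.007,"z":-0.003,"rx":0,"ry":0,"rz":0,"fingers":0},{"x":0.002,"y":-0.007,"z":-0.003,"rx":0,"ry":0,"rz":0,"fingers":0},{"x":0.002,"y":-0.007,"z":-0.003,"rx":0,"ry":0,"rz":0,"fingers":0},{"x":0.002,"y":-0.007,"z":-0.0035,"rx":0,"ry":0,"rz":0,"fingers":0}]'; python3 st.py; python3 - <<'E'
from h import *
cv2.imwrite("pics/s10.png",cv2.resize(snapshot("scene")[80:290,200:430],None,fx=2.8,fy=2.8,interpolation=cv2.INTER_CUBIC))
E
```

```text
t: 8.4
tool_pos: [595.9, -149.5, 169.7]
tool_rot: [0.916, 0.117, 0.048, 0.38]
wrist_force: [-0.4, 0.7, 0.9]
width: 0.005
t 8.4 tcp [ 595.9 -149.5  169.7] own(rel spine) [   1.  -116.4   96.2] F own [-0.2  0.8  0.9] w 0.01 j [-0.14  0.5   1.49 -0.89  1.    0.04]
rot to go (world deg) [ 0.1 -0.1 -0.2]
```

View pics/s10.png

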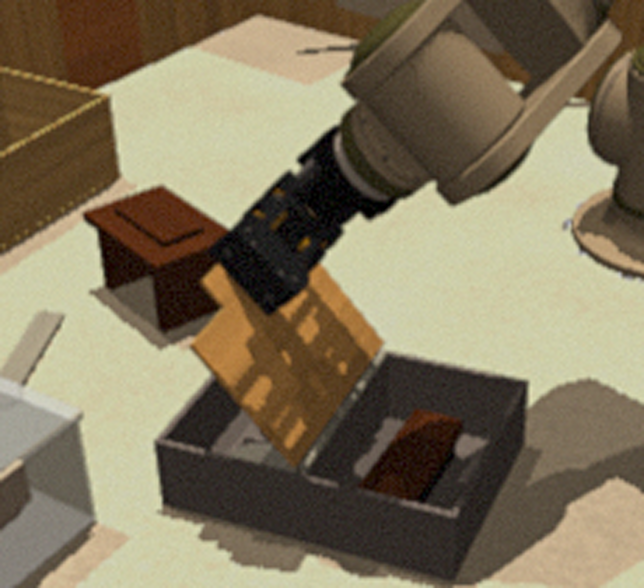

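It's at about 135°. I'll keep going down.

```bash
python3 -m inch '[{"x":0.0015,"y":-0.0065,"z":-0.0045,"rx":0,"ry":0,"rz":0,"fingers":0},{"x":0.0015,"y":-0.0065,"z":-0.0045,"rx":0,"ry":0,"rz":0,"fingers":0},{"x":0.001,"y":-0.0055,"z":-0.005,"rx":0,"ry":0,"rz":0,"fingers":0},{"x":0.001,"y":-0.0055,"z":-0.0055,"rx":0,"ry":0,"rz":0,"fingers":0},{"x":0.001,"y":-0.004,"z":-0.0065,"rx":0,"ry":0,"rz":0,"fingers":0},{"x":0.001,"y":-0.004,"z":-0.0065,"rx":0,"ry":0,"rz":0,"fingers":0},{"x":0.001,"y":-0.003,"z":-0.007,"rx":0,"ry":0,"rz":0,"fingers":0},{"x":0.001,"y":-0.003,"z":-0.007,"rx":0,"ry":0,"rz":0,"fingers":0}]'; python3 st.py; python3 - <<'E'
from h import *
cv2.imwrite("pics/s11.png",cv2.resize(snapshot("scene")[80:290,200:430],None,fx=2.8,fy=2.8,interpolation=cv2.INTER_CUBIC))
E
```

```text
t: 9.45
tool_pos: [605.6, -190.9, 119.9]
tool_rot: [0.916, 0.117, 0.048, 0.381]
wrist_force: [-0.4, -0.5, -0.1]
width: 0.003
t 9.45 tcp [ 605.6 -190.9  119.9] own(rel spine) [ 1.000e-01 -1.589e+02  4.640e+01] F own [-0.5 -0.4 -0.1] w 0.0 j [-0.22  0.58  1.52 -0.95  0.89  0.1 ]
rot to go (world deg) [ 0.1 -0.1 -0.2]
```

View pics/s11.png

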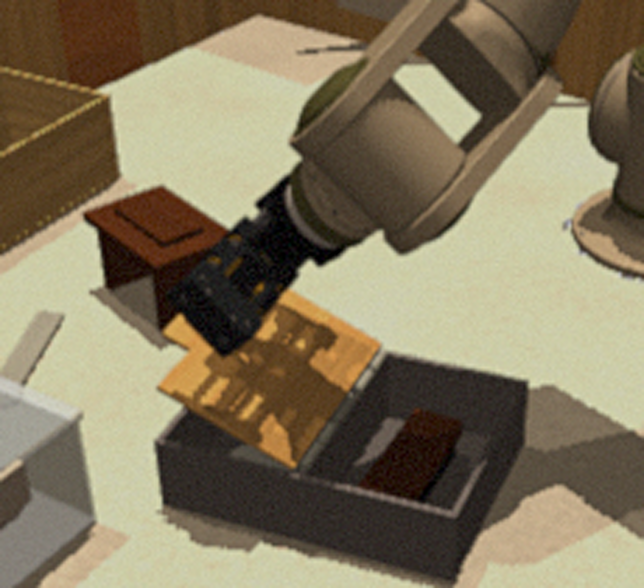

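```bash
python3 -m inch '[{"x":0.001,"y":-0.002,"z":-0.007,"rx":0,"ry":0,"rz":0,"fingers":0},{"x":0.001,"y":-0.002,"z":-0.007,"rx":0,"ry":0,"rz":0,"fingers":0},{"x":0,"y":-0.001,"z":-0.006,"rx":0,"ry":0,"rz":0,"fingers":0},{"x":0,"y":-0.001,"z":-0.005,"rx":0,"ry":0,"rz":0,"fingers":0}]'; python3 st.py;  python3 - <<'E'
from h import *
cv2.imwrite("pics/s12.png",cv2.resize(snapshot("scene")[120:290,220:420],None,fx=3.4,fy=3.4,interpolation=cv2.INTER_CUBIC))
E
```

```text
t: 10.0
tool_pos: [607.7, -197.4, 92.3]
tool_rot: [0.916, 0.117, 0.048, 0.38]
wrist_force: [0.5, 0.1, 0.2]
width: 0.007
t 10.0 tcp [ 607.7 -197.4   92.3] own(rel spine) [   0.5 -165.7   18.8] F own [ 0.5 -0.   0.2] w 0.01 j [-0.23  0.62  1.54 -1.    0.85  0.16]
rot to go (world deg) [ 0.1 -0.1 -0.2]
```

View pics/s12.png

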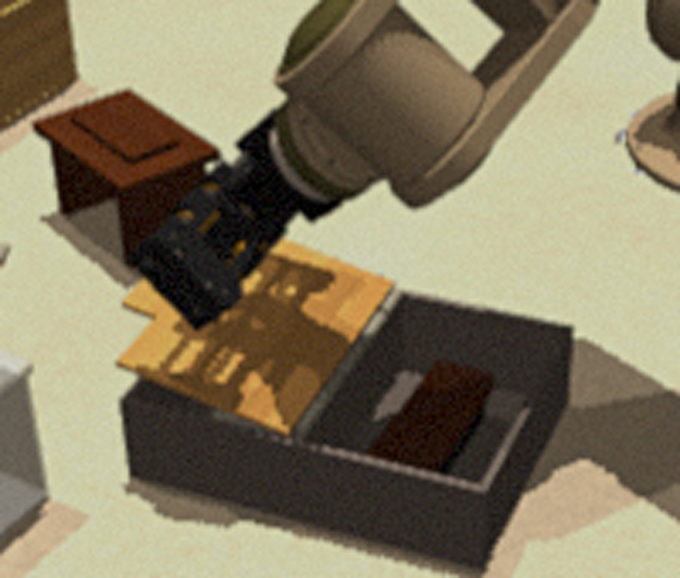

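```bash
python3 -m inch '[{"x":0,"y":0,"z":-0.004,"rx":0,"ry":0,"rz":0,"fingers":0},{"x":0,"y":0,"z":-0.004,"rx":0,"ry":0,"rz":0,"fingers":0},{"x":0,"y":0,"z":-0.003,"rx":0,"ry":0,"rz":0,"fingers":0}]'; python3 -m inch '[{"x":0,"y":0,"z":-0.002,"rx":0,"ry":0,"rz":0,"fingers":0},{"x":0,"y":0,"z":-0.002,"rx":0,"ry":0,"rz":0,"fingers":0}]';python3 st.py;  python3 - <<'E'
from h import *
cv2.imwrite("pics/s13.png",cv2.resize(snapshot("scene")[120:290,220:420],None,fx=3.4,fy=3.4,interpolation=cv2.INTER_CUBIC))
E
```

```text
t: 10.42
tool_pos: [607.6, -197.4, 80.2]
tool_rot: [0.916, 0.117, 0.047, 0.38]
wrist_force: [-0.4, -0.2, 0.3]
width: 0.004
t: 10.68
tool_pos: [607.6, -197.4, 76.0]
tool_rot: [0.916, 0.118, 0.047, 0.38]
wrist_force: [0.3, -1.4, 0.3]
width: 0.007
t 10.68 tcp [ 607.6 -197.4   76. ] own(rel spine) [   0.4 -165.7    2.5] F own [-0.1 -1.4  0.3] w 0.01 j [-0.23  0.64  1.55 -1.02  0.83  0.2 ]
rot to go (world deg) [ 0.1 -0.1 -0.2]
```

View pics/s13.png

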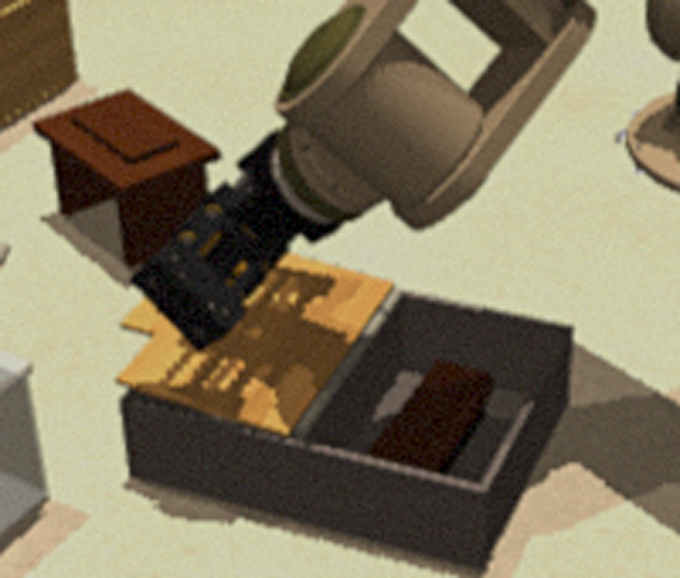

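```bash
for i in 1; do python3 -m inch '[{"x":0,"y":0,"z":-0.0025,"rx":0,"ry":0,"rz":0,"fingers":0},{"x":0,"y":0,"z":-0.0025,"rx":0,"ry":0,"rz":0,"fingers":0}]'; python3 st.py; done; python3 -m inch '[{"x":0,"y":0,"z":-0.002,"rx":0,"ry":0,"rz":0,"fingers":0}]'; python3 st.py
```

```text
t: 10.98
tool_pos: [607.6, -197.4, 70.6]
tool_rot: [0.916, 0.117, 0.047, 0.38]
wrist_force: [0.2, -0.6, 0.3]
width: 0.006
t 10.97 tcp [ 607.6 -197.4   70.6] own(rel spine) [   0.4 -165.7   -2.9] F own [ 0.  -0.7  0.3] w 0.01 j [-0.23  0.65  1.56 -1.03  0.82  0.22]
rot to go (world deg) [ 0.1 -0.1 -0.2]
t: 11.1
tool_pos: [607.6, -197.4, 68.4]
tool_rot: [0.916, 0.118, 0.047, 0.38]
wrist_force: [0.9, 0.4, 0.5]
width: 0.001
t 11.1 tcp [ 607.6 -197.4   68.4] own(rel spine) [   0.4 -165.7   -5.1] F own [0.9 0.2 0.5] w 0.0 j [-0.23  0.66  1.56 -1.04  0.82  0.22]
rot to go (world deg) [ 0.1 -0.1 -0.2]
```

```bash
python3 -m inch '[{"x":0,"y":0,"z":-0.002,"rx":0,"ry":0,"rz":0,"fingers":0}]'; python3 st.py;  python3 - <<'E'
from h import *
cv2.imwrite("pics/s14.png",cv2.resize(snapshot("scene")[170:280,230:340],None,fx=5.4,fy=5.4,interpolation=cv2.INTER_CUBIC))
E
```

```text
t: 11.22
tool_pos: [607.6, -197.4, 66.3]
tool_rot: [0.916, 0.117, 0.047, 0.38]
wrist_force: [0.8, -0.3, 0.7]
width: 0.005
t 11.22 tcp [ 607.6 -197.4   66.3] own(rel spine) [   0.4 -165.7   -7.2] F own [ 0.7 -0.5  0.7] w 0.0 j [-0.23  0.66  1.56 -1.04  0.82  0.23]
rot to go (world deg) [ 0.1 -0.1 -0.2]
```

View pics/s14.png

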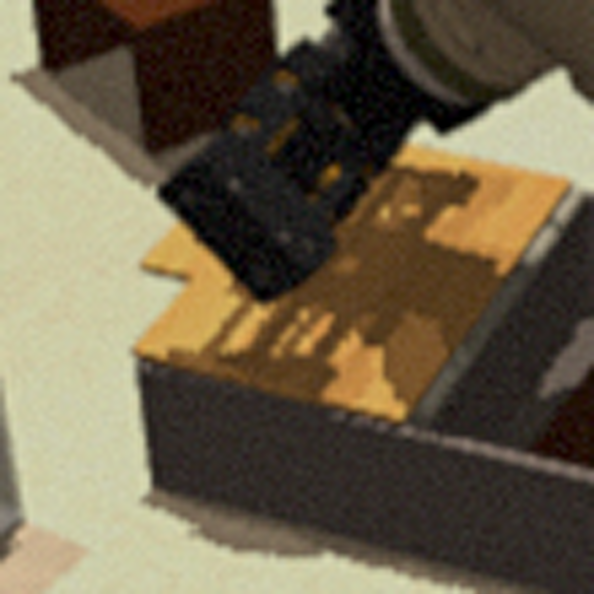

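The leaf is nearly on the rim. I'll press on in small steps until the force shows it has reached the stop.

```bash
python3 -m inch '[{"x":0,"y":0,"z":-0.002,"rx":0,"ry":0,"rz":0,"fingers":0}]' | grep -E "pos|force"; python3 -m inch '[{"x":0,"y":0,"z":-0.0015,"rx":0,"ry":0,"rz":0,"fingers":0}]'| grep -E "pos|force"
```

```text
tool_pos: [607.7, -197.4, 64.2]
wrist_force: [-0.1, 0.3, 7.2]
tool_pos: [607.9, -197.7, 63.9]
wrist_force: [-4.5, 3.2, 13.3]
```

The force jumped to 13 N and the motion stopped, so it's at the stop. I'll back away up along the tool axis and check.

```bash
python3 -m inch '[{"x":-0.002,"y":0.008,"z":0.012,"rx":0,"ry":0,"rz":0,"fingers":0},{"x":-0.005,"y":0.02,"z":0.025,"rx":0,"ry":0,"rz":0,"fingers":0},{"x":-0.008,"y":0.03,"z":0.035,"rx":0,"ry":0,"rz":0,"fingers":0},{"x":-0.01,"y":0.04,"z":0.035,"rx":0,"ry":0,"rz":0,"fingers":0},{"x":-0.01,"y":0.05,"z":0.03,"rx":0,"ry":0,"rz":0,"fingers":0},{"x":-0.01,"y":0.055,"z":0.02,"rx":0,"ry":0,"rz":0,"fingers":0},{"x":-0.01,"y":0.055,"z":0.01,"rx":0,"ry":0,"rz":0,"fingers":0},{"x":-0.01,"y":0.055,"z":0,"rx":0,"ry":0,"rz":0,"fingers":0},{"x":0,"y":0,"z":0,"rx":0,"ry":0,"rz":0,"fingers":0}]'; python3 - <<'E'
from h import *
s=snapshot("scene");t=snapshot("top");cv2.imwrite("pics/s15f.png",s);cv2.imwrite("pics/t15f.png",t)
cv2.imwrite("pics/s15.png",cv2.resize(s[170:290,230:400],None,fx=4.5,fy=4.5,interpolation=cv2.INTER_CUBIC))
cv2.imwrite("pics/t15.png",cv2.resize(t[190:330,255:425],None,fx=4.4,fy=4.2,interpolation=cv2.INTER_CUBIC))
E
```

```text
t: 12.65
tool_pos: [536.7, 128.3, 238.7]
tool_rot: [0.917, 0.118, 0.049, 0.377]
wrist_force: [0.4, -0.8, -0.4]
width: 0.001
```

View pics/s15.png

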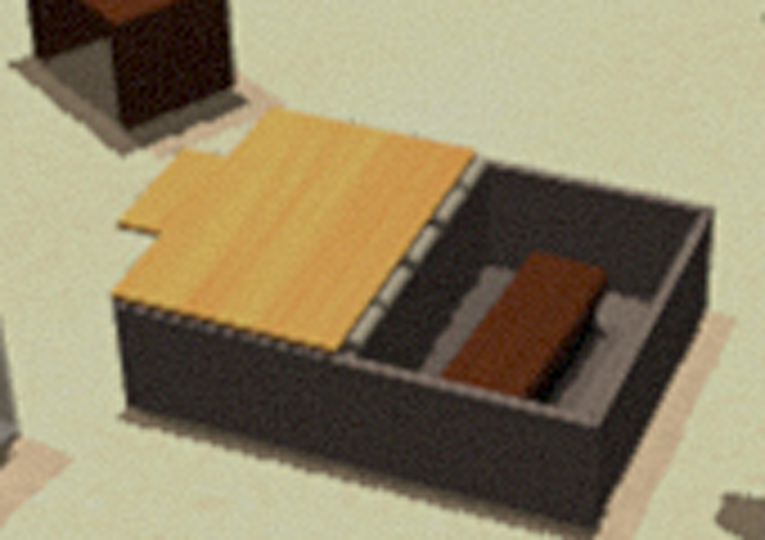

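View pics/t15.png

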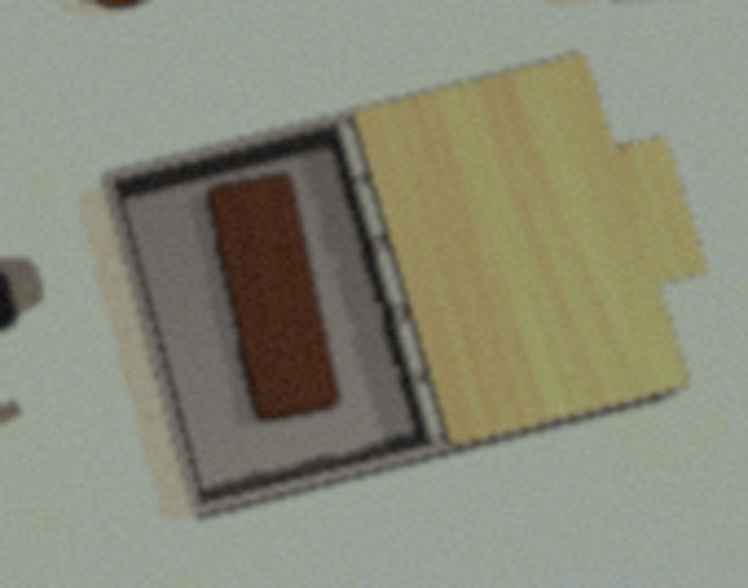

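View pics/t15f.png

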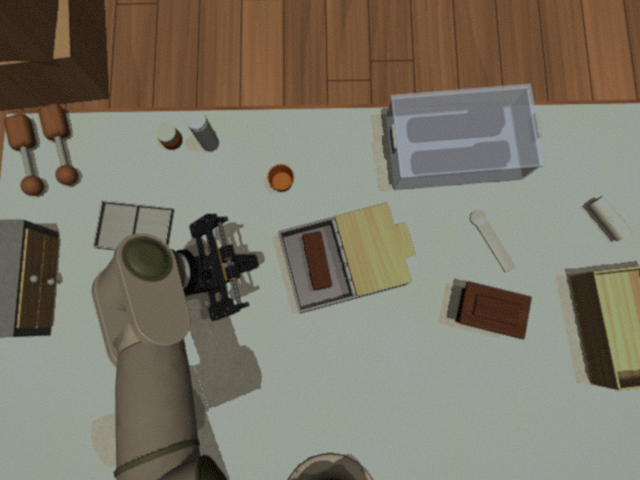

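The leaf lies flat on the rim over the tin bay. The tray, lace tin, stool and shoehorn are all at their starting pixels. I'll check the tab height numerically before handing in.

```bash
python3 - <<'E'
from h import *
t=lambda p:(255+(p[0]+.5)/4.4-.5,190+(p[1]+.5)/4.2-.5)
s=lambda p:(230+(p[0]+.5)/4.5-.5,170+(p[1]+.5)/4.5-.5)
for n,a,b in [("tab+x",(668,138),(118,224)),("tab-x",(706,270),(184,150)),("leaf out+x",(583,55),(115,296)),("leaf out-x",(688,381),(268,108))]:
    x,r=tri([ray("top",t(a)),ray("scene",s(b))]);print(n,x.round(1),np.round(r,1))
st=state();print(st["joint_velocities"].round(3),st["wrist_force"].round(1))
E
```

```text
tab+x [ 644.2 -189.7   72.4] [0. 0.]
tab-x [ 568.9 -207.2   73.5] [1. 1.]
leaf out+x [ 693.1 -145.6   72.5] [0. 0.]
leaf out-x [ 507.3 -195.2   74.3] [1.5 1.5]
[-0.04   0.     0.01  -0.004 -0.006 -0.002] [-0.3 -0.1  0.3]
```

```bash
python3 -m inch '[{"x":0,"y":0,"z":0,"rx":0,"ry":0,"rz":0,"fingers":0},{"x":0,"y":0,"z":0,"rx":0,"ry":0,"rz":0,"fingers":0}]' | head -2; python3 -c "
from cell import *
print(sign_off())"
```

```text
t: 13.0
tool_pos: [537.3, 122.9, 238.8]
the job is handed in; nothing more can be done
None
```

The leaf now lies flat over the polish tin bay, and I handed the job in at about 13 s; `sign_off()` gives no verdict. I pushed the leaf up by its tab with shut fingers tilted 45°, carried it over the spine in one continuous arc, and pressed it down until it reached its stop.

- **Leaf flat:** seen from two cameras, the top of the leaf is 72–74 mm above the ledge at all four outer corners. The expected height is about 76 mm, so this agrees within the camera calibration and my corner picking.
- **Forces:** the wrist force read about 2 N or less at each check along the arc. It reached about 14 N in total at the stop, where the motion also ended.
- **Other things:** the stool, lace tin, tray and shoehorn look unmoved in the top view. The brush lies in its bay, but it was hidden at the start, so I had nothing to compare it with. The tins are under the leaf, so I could not check them after closing; nothing reached into their bay.
- **Robot:** the arm is well clear of everything, about 240 mm above the ledge.
- **Disagreement:** the shut fingertips looked 15–20 mm short of the stated tool point. I allowed for that by reaching deeper under the tab, and the contacts fitted the shorter length.

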